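Safety switch test at the tortilla counter

ROBOT

A 6-joint arm with a two-finger parallel gripper is mounted at the origin on the work surface. World frame = base frame: x ahead of the robot, y to its left, z up, the work surface at z = 0. Lengths are in m, angles in rad, forces in N, time in s.
With the tool pointing down it reaches from about 0.225 to 0.875 m from the base axis. Payload 3.4 kg.
Tool frame: the origin (TCP) lies where the fingers leave the gripper's body, on its centre line; the fingertips stand 73 mm ahead of it and the grasp point (between the pads) lies 54 mm ahead of it (manip.pinch_z is the distance from the TCP to the grasp point, in m); z points along the fingers, y is the line along which they close (so a half turn about z gives the same grasp; the last joint's range is limited). The gripper opens to 85 mm and grips with 20 to 120 N. Pads are 22 mm wide; open, the fingers measure 114 mm over their backs; the gripper's body (76 mm by 85 mm) begins 54 mm behind the grasp point. The pads swing forward as they close: fully open they stand 13 mm farther back than shut.
Start: joints at [1.014, 0.276, 1.505, -0, 1.361, -0.121], TCP at [0.243, 0.521, 0.304] pointing down, gripper open.
Joint ranges: [-2.89, 2.89], [-0.75, 2.08], [0.22, 2.7], [-1.18, 4.32], [0.11, 2.71], [-2.7, 2.7]. Speed limits (rad/s): [2.57, 2.57, 3.14, 3.14, 3.14, 3.14].

INTERFACE

Orientations are given as a unit quaternion [w, x, y, z].
In Python, from rig import readout, imaging, manip gives the robot as it stands. The module is installed in compiled form; this text tells all that it offers.
- The arm moves only by the tool servo_tool, never from a script. Its argument "moves" is a list of rows, each an object with "dp": the shift along the tool's x, y, z in units of 0.2 m (1.0 is 0.2 m), a list of three; "delta_rot": the turn, a rotation vector about the tool's x, y, z in units of 0.1 rad (1.0 is 0.1 rad), a list of three; "fingers": the opening, from 0 (shut) to 1 (fully open). In form: [{"dp": [dx, dy, dz], "delta_rot": [wx, wy, wz], "fingers": fingers}, ...]. A call has 1 to 5 rows; each row shifts and turns the commanded pose from where the row before left it, along the tool's axes as they then stand; what a row does not reach is not made up. A row lasts 1/10 s, in which the tool goes at most 50 mm and 8.59 degrees, less where a joint would pass 70% of its speed; a pose out of reach is approached as far as the arm can. A call with a number of a shift or a turn outside -1 to 1 is refused whole. A call with a gripper value outside its range is refused whole. The fingers move at their own pace and stop on an object; "force" is the grip in N (left out, the last holds). Time passes only in rows, so rows that do not move let the fingers close. It gives the time, the measured TCP pose, the force, the opening and the grip force at its end, in the units of the state.
- readout.get_state(): the state, without advancing time (a new reading comes with each control period).
- imaging.get_image(name): name is "scene" or "top" or "wrist"; returns (picture, depth): 384x512x3 uint8, red, green, blue; 384x512 float32, m along the optical axis (not along the pixel's ray), 0 where there is no reading.
- imaging.calibration(name): a dict with "intrinsics" (3x3 intrinsics, pixels), "R" (3x3) and "t" (3): a world point X has camera coordinates R X + t; the wrist camera has in their place "hand_eye" (4x4, takes a point from camera to tool coordinates, whose origin is the TCP and whose axes are the flange's). Camera axes: x right, y down, z forward; pixel columns grow to the right and rows downward; lengths in m; the calibration is good to about 2 mm. A picture is of the moment at which its call begins: read the wrist's pose just before it. calibration takes no time and is no camera call.
- manip.sign_off(): hands the job in; it is judged then, once.
The state is a dict: "clock": time; "qpos": joint angles; "qd": joint speeds; "effort": joint torques, N m; "position": TCP position; "ee_rot": TCP orientation; "contact_force": force on the tool from outside, world axes, zero at the start; "moment": the same for the moment, N m; "width": finger opening in m; "gripper_force": force on a finger pad.
Only numpy, scipy, OpenCV 4.12 (cv2) and the standard library are available. Lean on these libraries where they do the work, as an engineer would, in place of code of your own. Each camera call takes 0.05 s, during which the arm holds its last target. There are 200 camera calls.

TASK

Two safety switches stand on the counter; test the wider one, which feeds the tortilla machine: press the test button on its top so that its lever drops, then lift the lever all the way up until it latches and stays up by itself, and finally shut the hinged steel guard over the button. The slim switch feeds the scale and must not trip, so leave its lever and guard alone, and leave the other things on the counter where they are.

Things in the scene. Friction and masses are not known exactly. Their poses are not given: they have to be found in the camera images.
- wide_switch: the switch to test: grey box 110 deep (x) x 96 wide (y) x 100 high on a thin foot flange 124 x 108, fixed to the counter. Origin at the centre of its underside, z up, +y across its width; its front, with the lever, faces its own -x, and the test button is on its top
- wide_test_top (a point): centre of the top of its round black test button, diameter 26, standing 18 above the box top, 8 behind (+x of) the box centre, inside a collar of 40 diameter; pressed straight down
- wide_test (a joint): travel of that button in m: 0 out, 0.007 fully down (about 5 N); it releases the lever at about 0.003 to 0.005; it also dips by itself as the lever is lifted past its latch
- wide_lever_tip (a point): middle of the lever's black cross-bar, a cylinder of 14 diameter and 36 long along the switch's y, at the end of a 10 thick steel rod, 75 from the pivot. About 118 above the counter when latched, 40 when dropped, always some 60 to 75 in front of the box. Its ends stand free and can be pinched from above
- wide_lever_pivot (a point): the lever's pivot, on the box front 75 above the counter; the axis runs along the switch's y
- wide_lever (a joint): lever angle in rad: 0 up and latched (rod rises 35 degrees from the level towards the front), 1.1 fully dropped (28 degrees below level); the upper stop is at -0.12 and the latch catches between 0 and -0.05, so lift it to the stop. A light spring (about 2 N at the bar, 4 N when passing the latch) pulls it down until it is latched
- wide_guard_hinge (a point): middle of the guard's hinge line, on the box top 50 behind the box centre; the axis runs along the switch's y
- wide_guard_tab (a point): top face of the finger tab (24 wide, 4 thick, sticking out 14) in the middle of the guard's free edge. The guard is a steel hood 76 long, 80 wide, 26 deep, open underneath; when shut the tab is 82 in front of the hinge line and 26 above it
- wide_guard (a joint): guard angle in rad: 0 shut over the button, about 1.6 upright, 2.0 fully open, leaning to the rear; its stiff hinge stays where it is left
- slim_switch: the other switch, same build but only 56 wide and with its guard shut: not to be touched. Origin at the centre of its underside, front to its own -x
- slim_lever (a joint): lever angle of the slim switch in rad: 0 up and latched, 1.1 dropped
- slim_guard (a joint): guard angle of the slim switch in rad, 0 shut
- shaker: aluminium salt shaker, 38 diameter, 62 high, loose; origin at the centre of its underside
- calculator: black calculator lying flat, 130 x 80 x 14, loose; origin at the centre of its underside
- coin_dish: shallow round dish with coins, 96 diameter, 26 high, loose; origin at the centre of its underside
- salsa_tub: reddish tub with a white lid, 84 diameter, 85 high, loose; origin at the centre of its underside
- screwdriver: screwdriver lying on the counter, loose; origin on its underside
- steel_cup: steel cup, 70 diameter, 80 high, loose; origin at the centre of its underside
Not all that is in view belongs to the job. What is shaped like the wide_switch but purple is not meant.

How it is judged:
By the outcome, as a careful person would: the job done as asked, in the order asked, and still so for the second after the job is handed in, with the robot touching nothing.
It also fails if it takes over 64 s, if anything falls off the work surface, if the arm or the gripper's body presses on something with over 40 N, if the wrist force passes 120 N, or if a joint passes its speed limit or range.

## Working session

There is one attempt and no reset: what is moved stays moved. The work goes in short steps, Python scripts to look and compute and a tool call to move; the robot and the scene stay as the last step left them, time stands still between calls to the robot, and variables do not carry over. Pictures are saved under pics/ and viewed, at most 10 in all, crops included, and the job is handed in when it is done.

Besides the shell and the picture viewer there is one more tool, called after "Request:" as name([rows], argument=value, ...), one row to a line, values as JSON. servo_tool: Moves the arm, as the interface text tells. Its arguments: {"type":"object","properties":{"moves":{"type":"array"},"force":{"type":"number"}},"required":["moves"]}

```bash
mkdir -p pics; cat > h.py <<'E'
import numpy as np,cv2
from rig import readout,imaging,manip
def snap(n,f):
    s=readout.get_state(); im,d=imaging.get_image(n); cv2.imwrite(f'pics/{f}.png',im[:,:,::-1]); np.savez(f'pics/{f}.npz',im=im,d=d,p=s['position'],q=s['ee_rot']); return im,d
def cloud(n,d):
    c=imaging.calibration(n);K=np.array(c['intrinsics']);h,w=d.shape
    u,v=np.meshgrid(np.arange(w),np.arange(h))
    P=np.stack([(u-K[0,2])/K[0,0]*d,(v-K[1,2])/K[1,1]*d,d],-1)
    return (P-np.array(c['t']))@np.array(c['R'])
E
python3 - <<'E'
from h import *
s=readout.get_state();print(s)
for n in('scene','top'):
    im,d=snap(n,n+'0')
    cv2.imwrite(f'pics/{n}0b.png',cv2.resize(im[:,:,::-1],(800,600)))
E
```

```text
{'clock': 0.0, 'qpos': array([ 1.01398482e+00,  2.76575363e-01,  1.50614050e+00, -2.22561366e-05,
        1.36069632e+00, -1.21027380e-01]), 'qd': array([-5.35846336e-05,  1.67834589e-03,  3.07890596e-04, -3.16257323e-04,
       -2.80897736e-05,  2.41570208e-04]), 'effort': array([ 6.14186301e-04, -4.16783524e+01, -2.45806360e+01, -8.78783817e-05,
        1.12146424e-02,  2.26467267e-05]), 'position': array([0.24253042, 0.5209042 , 0.30304785]), 'ee_rot': array([-2.92205629e-04,  2.16169644e-01,  9.76355395e-01, -8.61630091e-04]), 'contact_force': array([-0.97957183,  0.39648458, -0.55080935]), 'moment': array([-0.03328371,  0.03256458, -0.03974866]), 'gripper_force': 0.0, 'width': 0.08551058039468762}
```

View pics/scene0b.png

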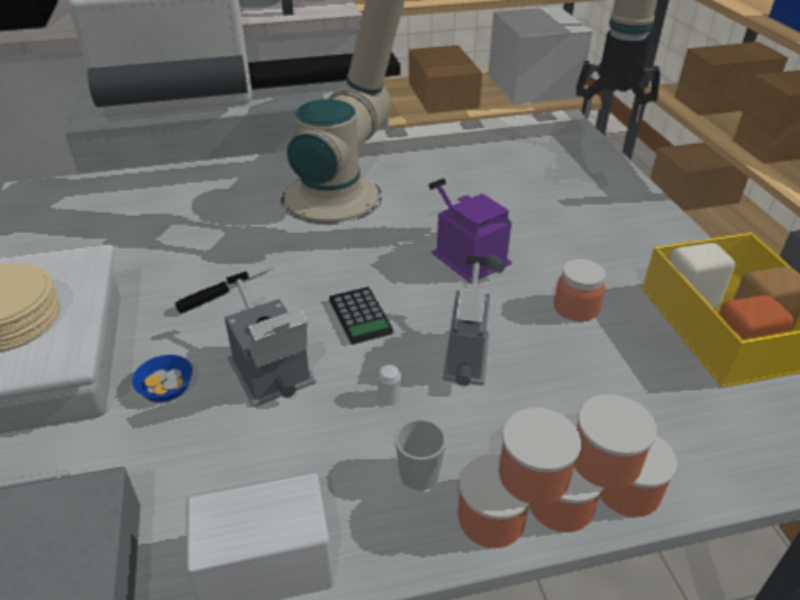

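View pics/top0b.png

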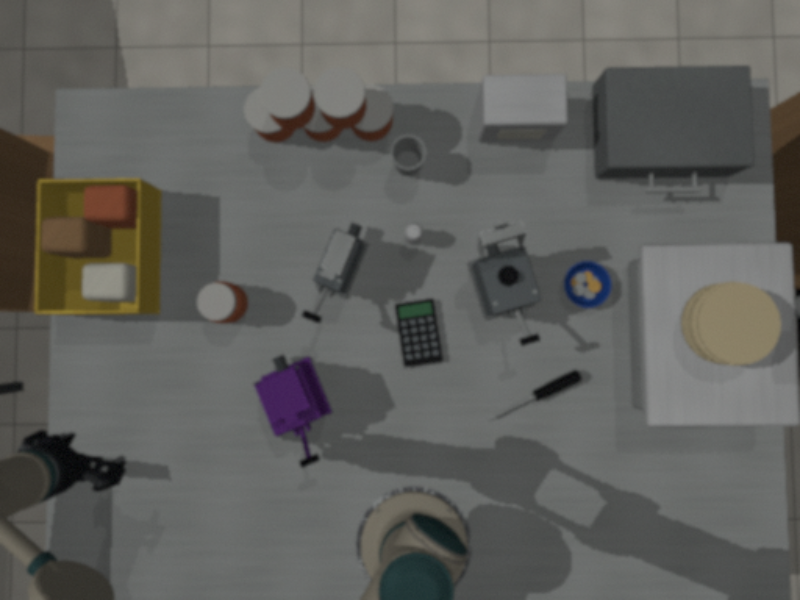

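The scene view shows the wide grey switch at about (270,350), guard upright. The top view shows its button at (509,276) and lever bar at (530,339), with the bar towards the robot. The slim switch is at (340,260) with its guard shut, and the purple decoy is at (292,398).

```bash
python3 - <<'E'
from h import *
f=np.load('pics/top0.npz');im,d=f['im'],f['d'];W=cloud('top',d);s=.64
def at(x,y):
    u,v=int(x*s),int(y*s);return np.nanmedian(W[v-1:v+2,u-1:u+2].reshape(-1,3),0).round(4)
for n,p in dict(button=(509,276),bar=(530,339),counter=(450,420),dish=(588,285),shaker=(413,232),guard=(500,230),calc=(420,333)).items():print(n,at(*p))
sub=np.zeros(d.shape,bool);sub[int(200*s):int(350*s),int(460*s):int(560*s)]=1
g=im.astype(int).sum(2)
m=sub&(abs(W[...,2]-.1)<.006)
P=W[m][:,:2];r=cv2.minAreaRect(P.astype(np.float32));print('boxtop',len(P),r,cv2.boxPoints(r).round(4).tolist())
b=sub&(g<110)
n,l,st,c=cv2.connectedComponentsWithStats(b.astype(np.uint8))
for i in range(1,n):
    if st[i,4]>8:
        Q=W[l==i];print(st[i],c[i]/s,np.median(Q,0).round(4),cv2.minAreaRect(Q[:,:2].astype(np.float32)))
m=sub&(W[...,2]>.125)
Q=W[m];print('guard',len(Q),Q.min(0),Q.max(0),Q.mean(0))
# scene view cloud
f=np.load('pics/scene0.npz');V=cloud('scene',f['d']);g=f['im'].astype(int).sum(2)
for n,p in dict(counter=(330,370),box=(240,330),bar=(238,278),btn=(265,322)).items():
    u,v=int(p[0]*s),int(p[1]*s);print(n,V[v,u].round(4))
E
```

```text
button [ 0.5312 -0.1784  0.1181]
bar [ 0.4152 -0.2149  0.122 ]
counter [ 0.2486 -0.076  -0.0019]
dish [ 0.5188 -0.3576  0.0124]
shaker [ 0.6243 -0.003   0.0622]
guard [ 0.6082 -0.1564  0.1689]
calc [ 0.4241 -0.0142  0.0132]
boxtop 1161 ((0.5148682594299316, -0.18611657619476318), (0.1706726849079132, 0.09646289795637131), 16.342864990234375) [[0.41940000653266907, -0.16380000114440918], [0.4465999901294708, -0.2563999891281128], [0.6103000044822693, -0.20839999616146088], [0.5831999778747559, -0.11580000072717667]]
[319 171  13  12 120] [508.046875   275.20833333] [ 0.5313 -0.1787  0.1128] ((0.490571528673172, -0.08967755734920502), (0.034176088869571686, 0.2356797307729721), 24.728952407836914)
[334 215  10   5  29] [528.6637931  338.90086207] [ 0.4125 -0.2133  0.1224] ((0.4126932621002197, -0.21347877383232117), (0.007048639003187418, 0.029671913012862206), 17.6734619140625)
guard 335 [ 0.40683271 -0.21101233  0.12626836] [0.62470729 0.01821984 1.21808694] [ 0.59168961 -0.15066197  0.21988511]
counter [ 0.5434 -0.0879 -0.0024]
box [ 0.5286 -0.2215  0.1008]
bar [ 0.4218 -0.215   0.1234]
btn [ 0.6017 -0.18    0.1721]
```

```bash
cat >> h.py <<'E'
from scipy.spatial.transform import Rotation as Ro
YAW=np.deg2rad(16.3);XP=np.array([np.cos(YAW),np.sin(YAW),0]);YP=np.array([-np.sin(YAW),np.cos(YAW),0])
BTN=np.array([.531,-.1785,0]);C=BTN-.008*XP
def togo(x,y,z,tip=0):
    "target in switch axes (rel. box centre, counter); tip=distance ahead of TCP that must get there"
    s=readout.get_state();q=s['ee_rot'];R=Ro.from_quat([q[1],q[2],q[3],q[0]]).as_matrix()
    Rt=np.stack([-XP,YP,-np.array([0,0,1.])],1)
    T=C+x*XP+y*YP+np.array([0,0,z+tip])
    print('dp',(R.T@(T-s['position'])/.2).round(3),'rot',(Ro.from_matrix(R.T@Rt).as_rotvec()/.1).round(2),'F',s['contact_force'].round(1),'t',round(s['clock'],2),'q',s['qpos'].round(2),'w',round(s['width'],4))
E
python3 -c "from h import *;togo(.008,0,.15,.073)"
```

```text
dp [-2.784 -2.561  0.404] rot [-0.02 -0.01 -7.2 ] F [-1.1  0.4 -0.3] t 0.1 q [ 1.01  0.28  1.51 -0.    1.36 -0.12] w 0.0851
```

Request:
servo_tool([
  {"dp": [0,0,0],"delta_rot": [0,0,-1],"fingers": 0},
  {"dp": [0,0,0],"delta_rot": [0,0,-1],"fingers": 0},
  {"dp": [0,0,0],"delta_rot": [0,0,-1],"fingers": 0},
  {"dp": [0,0,0],"delta_rot": [0,0,-1],"fingers": 0},
  {"dp": [0,0,0],"delta_rot": [0,0,-1],"fingers": 0},
])

```text
clock: 0.6
position: [0.2426, 0.521, 0.3034]
ee_rot: [-0.0, -0.034, 0.999, -0.0]
contact_force: [0.3, 0.2, -0.8]
width: 0.012
gripper_force: 0.0
```

Request:
servo_tool([
  {"dp": [0,0,0],"delta_rot": [0,0,-1],"fingers": 0},
  {"dp": [0,0,0],"delta_rot": [0,0,-1],"fingers": 0},
  {"dp": [0,0,0],"delta_rot": [0,0,-0.2],"fingers": 0},
  {"dp": [0,0,0],"delta_rot": [0,0,0],"fingers": 0},
])

```text
clock: 1.0
position: [0.2427, 0.5211, 0.3036]
ee_rot: [-0.0, -0.141, 0.99, -0.0]
contact_force: [0.6, -0.4, 0.0]
width: 0.0001
gripper_force: 0.0
```

```bash
python3 -c "from h import *;togo(.008,0,.2,.073)"
```

```text
dp [-0.408 -3.761  0.154] rot [-0.   -0.01 -0.02] F [ 0.6 -0.4  0. ] t 1.0 q [ 1.01  0.28  1.51  0.    1.36 -0.84] w 0.0001
```

Request:
servo_tool([
  {"dp": [-0.02,-0.2,0],"delta_rot": [0,0,0],"fingers": 0},
  {"dp": [-0.02,-0.2,0],"delta_rot": [0,0,0],"fingers": 0},
  {"dp": [-0.02,-0.2,0],"delta_rot": [0,0,0],"fingers": 0},
  {"dp": [-0.02,-0.2,0],"delta_rot": [0,0,0],"fingers": 0},
  {"dp": [-0.02,-0.2,0],"delta_rot": [0,0,0],"fingers": 0},
])

```text
clock: 1.5
position: [0.3183, 0.3334, 0.3039]
ee_rot: [0.0, -0.141, 0.99, 0.0]
contact_force: [0.7, -0.1, 0.2]
width: -0.0001
gripper_force: 0.0
```

Request:
servo_tool([
  {"dp": [-0.02,-0.2,0],"delta_rot": [0,0,0],"fingers": 0},
  {"dp": [-0.02,-0.2,0],"delta_rot": [0,0,0],"fingers": 0},
  {"dp": [-0.02,-0.2,0],"delta_rot": [0,0,0],"fingers": 0},
  {"dp": [-0.02,-0.2,0],"delta_rot": [0,0,0],"fingers": 0},
  {"dp": [-0.02,-0.2,0],"delta_rot": [0,0,0],"fingers": 0},
])

```text
clock: 2.0
position: [0.3935, 0.147, 0.3041]
ee_rot: [0.0, -0.141, 0.99, 0.0]
contact_force: [0.2, 0.8, -0.1]
width: -0.0001
gripper_force: 0.0
```

Request:
servo_tool([
  {"dp": [-0.02,-0.2,0],"delta_rot": [0,0,0],"fingers": 0},
  {"dp": [-0.02,-0.2,0],"delta_rot": [0,0,0],"fingers": 0},
  {"dp": [-0.02,-0.2,0],"delta_rot": [0,0,0],"fingers": 0},
  {"dp": [-0.02,-0.2,0],"delta_rot": [0,0,0],"fingers": 0},
  {"dp": [0,0,0],"delta_rot": [0,0,0],"fingers": 0},
])

```text
clock: 2.5
position: [0.4555, -0.0046, 0.3039]
ee_rot: [0.001, -0.138, 0.99, -0.001]
contact_force: [-0.5, 0.0, -0.4]
width: 0.0001
gripper_force: 0.0
```

```bash
python3 - <<'E'
from h import *
togo(.008,0,.2,.073)
im,d=snap('wrist','w1')
c=imaging.calibration('wrist');print(c)
E
```

```text
dp [-0.125 -0.939  0.157] rot [-0.03  0.01 -0.07] F [-0.5  0.  -0.4] t 2.5 q [-0.16  0.09  1.74 -0.    1.31 -2.01] w 0.0001
{'intrinsics': array([[341.96283582,   0.        , 255.70080427],
       [  0.        , 341.96283582, 192.00600015],
       [  0.        ,   0.        ,   1.        ]]), 'hand_eye': array([[ 1.96301739e-04, -9.65643132e-01, -2.59871704e-01,
         6.68583058e-02],
       [ 9.99999709e-01,  3.81248452e-04, -6.61281180e-04,
         6.12146764e-04],
       [ 7.37637315e-04, -2.59871499e-01,  9.65642926e-01,
        -6.98827206e-02],
       [ 0.00000000e+00,  0.00000000e+00,  0.00000000e+00,
         1.00000000e+00]])}
```

View pics/w1.png

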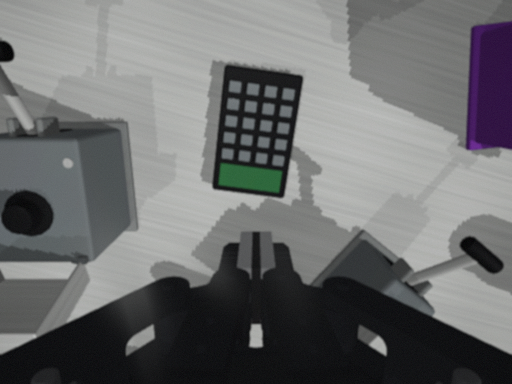

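The wrist view shows the button at (27,213) to the left, the guard upright below it, and the lever bar at (2,50). The tool is still about 19 cm short in y.

Request:
servo_tool([
  {"dp": [-0.03,-0.2,0],"delta_rot": [0,0,-0.07],"fingers": 0},
  {"dp": [-0.03,-0.2,0],"delta_rot": [0,0,0],"fingers": 0},
  {"dp": [-0.03,-0.2,0],"delta_rot": [0,0,0],"fingers": 0},
  {"dp": [-0.03,-0.2,0],"delta_rot": [0,0,0],"fingers": 0},
  {"dp": [0,-0.14,0],"delta_rot": [0,0,0],"fingers": 0},
])

```text
clock: 3.05
position: [0.5314, -0.1747, 0.3037]
ee_rot: [0.0, -0.145, 0.989, 0.0]
contact_force: [-0.2, -0.8, -0.0]
width: -0.0
gripper_force: 0.0
```

Request:
servo_tool([
  {"dp": [0,0,0],"delta_rot": [0,0,0],"fingers": 0},
  {"dp": [0,0,0],"delta_rot": [0,0,0],"fingers": 0},
])

```text
clock: 3.25
position: [0.5299, -0.1728, 0.3034]
ee_rot: [-0.001, -0.145, 0.989, 0.001]
contact_force: [0.5, 1.7, -0.2]
width: -0.0
gripper_force: 0.0
```

```bash
cat >> h.py <<'E'
def wcloud(f):
    z=np.load(f'pics/{f}.npz');d=z['d'];c=imaging.calibration('wrist');K=c['intrinsics'];H=np.array(c['hand_eye']);h,w=d.shape
    u,v=np.meshgrid(np.arange(w),np.arange(h))
    P=np.stack([(u-K[0,2])/K[0,0]*d,(v-K[1,2])/K[1,1]*d,d],-1)@H[:3,:3].T+H[:3,3]
    q=z['q'];return P@Ro.from_quat([q[1],q[2],q[3],q[0]]).as_matrix().T+z['p'],z['im'],d
E
python3 - <<'E'
from h import *
togo(.008,0,.2,.073)
snap('wrist','w2');W,im,d=wcloud('w2')
g=im.astype(int).sum(2);b=(g<90)&(d>0)&(W[...,2]>.1)&(W[...,2]<.14)
n,l,st,c=cv2.connectedComponentsWithStats(b.astype(np.uint8))
for i in range(1,n):
    if st[i,4]>60:
        m=W[l==i]-C;print(st[i],c[i],'switch axes',np.median(m@XP),np.median(m@YP),np.median(m[:,2]))
L=W-C;x,y,z=L@XP,L@YP,L[...,2]
m=(abs(z-.1)<.004)&(abs(x)<.1)&(abs(y)<.08)&(d>0)
print(cv2.minAreaRect(np.stack([x[m],y[m]],1).astype(np.float32)),np.percentile(y[m],[1,50,99]),np.percentile(x[m],[1,99]))
m=(abs(x-.008)<.006)&(abs(y)<.006);print('btn z',np.percentile(z[m&(d>0)],[10,50,90]) if m.any() else 0)
E
```

```text
dp [ 0.003 -0.029  0.152] rot [ 0.02 -0.01  0.06] F [ 0.5  1.7 -0.2] t 3.25 q [-0.44  0.25  1.54  0.    1.35 -2.3 ] w -0.0
[218   0  51  21 934] [242.57173448  10.81691649] switch axes -0.1152880193278262 -0.0027137579046789557 0.12300602317823023
[ 221  162   46   45 1568] [243.32142857 183.91836735] switch axes 0.0049775879331455854 -0.003209825823391922 0.11391375637203585
((-0.010512083768844604, -0.0034989453852176666), (0.09584411233663559, 0.17357784509658813), 89.80533599853516) [-0.04989515 -0.00400736  0.04308722] [-0.08365363  0.06318405]
btn z [0.11745301 0.26816056 0.27944106]
```

View pics/w2.png

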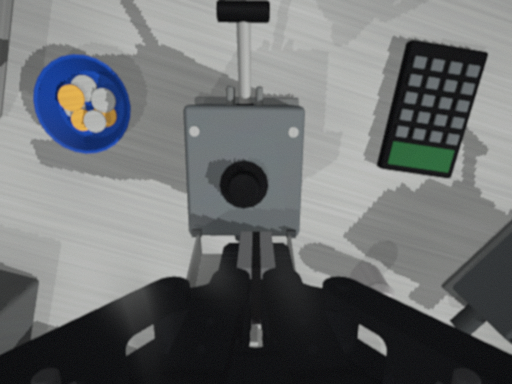

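Wrist view from above: button at (244,184), bar at (243,11), and guard standing open behind (below) the box. It puts the switch about 3 mm further to -y, so I'll correct for that and descend.

```bash
echo 'C=C-.003*YP' >> h.py
```

Request:
servo_tool([
  {"dp": [0,-0.044,0.1],"delta_rot": [0,0,0.06],"fingers": 0},
  {"dp": [0,0,0.15],"delta_rot": [0,0,0],"fingers": 0},
  {"dp": [0,0,0.15],"delta_rot": [0,0,0],"fingers": 0},
  {"dp": [0,0,0.1],"delta_rot": [0,0,0],"fingers": 0},
  {"dp": [0,0,0],"delta_rot": [0,0,0],"fingers": 0},
])

```text
clock: 3.8
position: [0.5305, -0.1795, 0.2013]
ee_rot: [-0.003, -0.143, 0.99, 0.002]
contact_force: [-0.5, -0.3, -0.2]
width: 0.0002
gripper_force: 0.0
```

```bash
python3 -c "from h import *;togo(.008,0,.118,.073)"
```

```text
dp [-0.004 -0.011  0.052] rot [ 0.05 -0.05  0.02] F [-0.5 -0.3 -0.2] t 3.8 q [-0.45  0.33  1.69  0.    1.12 -2.31] w 0.0002
```

Request:
servo_tool([
  {"dp": [0,-0.005,0.03],"delta_rot": [0,0,0],"fingers": 0},
  {"dp": [0,0,0.02],"delta_rot": [0,0,0],"fingers": 0},
  {"dp": [0,0,0.01],"delta_rot": [0,0,0],"fingers": 0},
  {"dp": [0,0,0.01],"delta_rot": [0,0,0],"fingers": 0},
  {"dp": [0,0,0],"delta_rot": [0,0,0],"fingers": 0},
])

```text
clock: 4.3
position: [0.5334, -0.1833, 0.1904]
ee_rot: [0.001, -0.142, 0.99, -0.0]
contact_force: [-0.7, 0.4, 0.7]
width: -0.0
gripper_force: 0.5
```

```bash
python3 -c "from h import *;togo(.008,0,.118,.073)"
```

```text
dp [ 0.005  0.011 -0.003] rot [-0.01  0.01  0.01] F [-0.7  0.4  0.7] t 4.3 q [-0.45  0.35  1.7   0.    1.09 -2.31] w -0.0
```

Request:
servo_tool([
  {"dp": [0,0,0.01],"delta_rot": [0,0,0],"fingers": 0},
  {"dp": [0,0,0.01],"delta_rot": [0,0,0],"fingers": 0},
  {"dp": [0,0,0],"delta_rot": [0,0,0],"fingers": 0},
])

```text
clock: 4.6
position: [0.5333, -0.1834, 0.186]
ee_rot: [0.0, -0.142, 0.99, -0.0]
contact_force: [0.2, 0.0, 4.4]
width: -0.0003
gripper_force: 1.8
```

```bash
cat >> h.py <<'E'
def bar():
    snap('top','t');f=np.load('pics/t.npz');W=cloud('top',f['d'])-C;g=f['im'].astype(int).sum(2)
    x,y,z=W@XP,W@YP,W[...,2]
    m=(x<-.095)&(x>-.16)&(abs(y)<.03)&(g<110)&(f['d']>0)
    print('bar',m.sum(),np.median(x[m]),np.median(y[m]),np.median(z[m]))
E
python3 -c "
from h import *
togo(.008,0,.118,.073);bar()"
```

```text
dp [ 0.004  0.012 -0.025] rot [-0.    0.01  0.01] F [0.2 0.  4.4] t 4.6 q [-0.45  0.35  1.71  0.    1.08 -2.31] w -0.0003
bar 22 -0.12705002264276205 0.003104967289501444 0.06450580105315072
```

Request:
servo_tool([
  {"dp": [0,0,-0.05],"delta_rot": [0,0,0],"fingers": 0},
  {"dp": [0,0,-0.1],"delta_rot": [0,0,0],"fingers": 0},
  {"dp": [0.05,0,-0.2],"delta_rot": [0,0,0],"fingers": 0.3},
  {"dp": [0.15,0,-0.05],"delta_rot": [0,0,0],"fingers": 0.7},
  {"dp": [0,0,0],"delta_rot": [0,0,0],"fingers": 0.7},
])

```text
clock: 5.15
position: [0.4927, -0.1952, 0.2684]
ee_rot: [0.0, -0.142, 0.99, -0.001]
contact_force: [0.3, 1.0, 0.2]
width: 0.0431
gripper_force: 0.0
```

```bash
python3 - <<'E'
from h import *
togo(-.121,0,.12,.054);bar()
snap('wrist','w3');W,im,d=wcloud('w3')
g=im.astype(int).sum(2);L=W-C;x,y,z=L@XP,L@YP,L[...,2]
b=(g<100)&(d>0)&(x<-.09)&(x>-.16)&(abs(y)<.03)&(z<.1);print(b.sum(),[np.percentile(a[b],[5,50,95]).round(4) for a in(x,y,z)])
E
```

```text
dp [0.438 0.012 0.472] rot [-0.02  0.   -0.  ] F [0.3 1.  0.2] t 5.15 q [-0.51  0.23  1.66 -0.    1.25 -2.36] w 0.0431
bar 1 -0.10238178565390654 -0.006473364756758513 0.5860398056450035
530 [array([-0.1255, -0.1208, -0.1155]), array([-0.0153, -0.0001,  0.0152]), array([0.0436, 0.0458, 0.0475])]
```

View pics/w3.png

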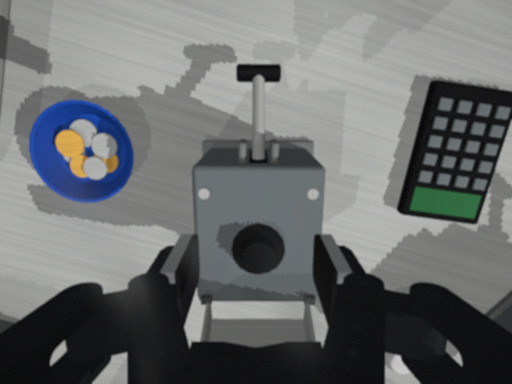

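Wrist view: the lever has dropped, with the bar at (258,73), which is x -0.121, z ≈ 0.041. I'll move over it and pinch the ends.

Request:
servo_tool([
  {"dp": [0.2,0.012,0],"delta_rot": [0,0,0],"fingers": 0.7},
  {"dp": [0.2,0,0],"delta_rot": [0,0,0],"fingers": 0.7},
  {"dp": [0.038,0,0.15],"delta_rot": [0,0,0],"fingers": 0.7},
  {"dp": [0,0,0.2],"delta_rot": [0,0,0],"fingers": 0.7},
  {"dp": [0,0,0],"delta_rot": [0,0,0],"fingers": 0.7},
])

```text
clock: 5.75
position: [0.4071, -0.2147, 0.1915]
ee_rot: [-0.004, -0.142, 0.99, 0.004]
contact_force: [-0.8, 1.2, 0.3]
width: 0.0597
gripper_force: 0.0
```

```bash
python3 -c "from h import *;togo(-.121,0,.041,.052)"
```

```text
dp [-0.004 -0.02   0.492] rot [ 0.1  -0.07  0.  ] F [-0.8  1.2  0.3] t 5.75 q [-0.64  0.21  1.91  0.    1.04 -2.49] w 0.0597
```

Request:
servo_tool([
  {"dp": [0,-0.006,0.15],"delta_rot": [0,0,0],"fingers": 0.7},
  {"dp": [0,0,0.15],"delta_rot": [0,0,0],"fingers": 0.7},
  {"dp": [0,0,0.12],"delta_rot": [0,0,0],"fingers": 0.7},
  {"dp": [0,0,0],"delta_rot": [0,0,0],"fingers": 0.7},
  {"dp": [0,0,0],"delta_rot": [0,0,0],"fingers": 0.7},
])

```text
clock: 6.25
position: [0.4113, -0.2183, 0.1125]
ee_rot: [0.0, -0.142, 0.99, -0.0]
contact_force: [-0.7, 0.4, 0.5]
width: 0.0604
gripper_force: 0.0
```

```bash
python3 -c "from h import *;togo(-.121,0,.041,.052)"
```

```text
dp [0.015 0.008 0.098] rot [-0.    0.    0.01] F [-0.7  0.4  0.5] t 6.25 q [-0.64  0.31  2.01  0.    0.82 -2.49] w 0.0604
```

Request:
servo_tool([
  {"dp": [0.015,0.008,0.05],"delta_rot": [0,0,0],"fingers": 0.7},
  {"dp": [0,0,0.048],"delta_rot": [0,0,0],"fingers": 0.7},
  {"dp": [0,0,0],"delta_rot": [0,0,0],"fingers": 0.6},
  {"dp": [0,0,0],"delta_rot": [0,0,0],"fingers": 0.5},
  {"dp": [0,0,0],"delta_rot": [0,0,0],"fingers": 0.4},
], force=35)

```text
clock: 6.75
position: [0.4072, -0.218, 0.0927]
ee_rot: [0.0, -0.143, 0.99, -0.001]
contact_force: [0.1, -0.5, 0.8]
width: 0.0352
gripper_force: 34.8
```

Request:
servo_tool([
  {"dp": [0,0,0],"delta_rot": [0,0,0],"fingers": 0.2},
  {"dp": [0,0,0],"delta_rot": [0,0,0],"fingers": 0.2},
  {"dp": [0,0,0],"delta_rot": [0,0,0],"fingers": 0.2},
  {"dp": [0,0,0],"delta_rot": [0,0,0],"fingers": 0.2},
], force=35)

```text
clock: 7.15
position: [0.4072, -0.218, 0.0927]
ee_rot: [0.0, -0.142, 0.99, -0.001]
contact_force: [-1.5, -4.3, 3.9]
width: 0.0349
gripper_force: 35.2
```

```bash
python3 - <<'E'
from h import *
togo(-.121,0,.041,.052)
# arc: bar offsets from dropped angle, along tool x and z units
r=.075;a0=np.deg2rad(35)-1.1
for th in np.arange(1.1,-.16,-.1):
    a=np.deg2rad(35)-th;print(round(th,2),'x',round(r*(np.cos(a)-np.cos(a0))/.2,3),'z',round(-r*(np.sin(a)-np.sin(a0))/.2,3))
E
```

```text
dp [-0.004  0.001 -0.002] rot [-0.02  0.    0.01] F [-1.5 -4.3  3.9] t 7.15 q [-0.64  0.34  2.04 -0.    0.76 -2.5 ] w 0.0349
1.1 x 0.0 z -0.0
1.0 x 0.016 z -0.034
0.9 x 0.028 z -0.069
0.8 x 0.037 z -0.106
0.7 x 0.042 z -0.143
0.6 x 0.044 z -0.18
0.5 x 0.042 z -0.218
0.4 x 0.036 z -0.255
0.3 x 0.026 z -0.291
0.2 x 0.013 z -0.326
0.1 x -0.004 z -0.36
-0.0 x -0.024 z -0.391
-0.1 x -0.047 z -0.421
```

Bar gripped (35 mm). Lift along the arc.

Request:
servo_tool([
  {"dp": [0.016,0,-0.034],"delta_rot": [0,0,0],"fingers": 0.2},
  {"dp": [0.012,0,-0.035],"delta_rot": [0,0,0],"fingers": 0.2},
  {"dp": [0.009,0,-0.037],"delta_rot": [0,0,0],"fingers": 0.2},
  {"dp": [0.005,0,-0.037],"delta_rot": [0,0,0],"fingers": 0.2},
  {"dp": [0.002,0,-0.037],"delta_rot": [0,0,0],"fingers": 0.2},
])

```text
clock: 7.65
position: [0.3991, -0.2203, 0.1286]
ee_rot: [0.001, -0.142, 0.99, -0.001]
contact_force: [3.6, -4.5, -4.9]
width: 0.0354
gripper_force: 35.4
```

Request:
servo_tool([
  {"dp": [-0.002,0,-0.038],"delta_rot": [0,0,0],"fingers": 0.2},
  {"dp": [-0.006,0,-0.037],"delta_rot": [0,0,0],"fingers": 0.2},
  {"dp": [-0.01,0,-0.036],"delta_rot": [0,0,0],"fingers": 0.2},
  {"dp": [-0.013,0,-0.035],"delta_rot": [0,0,0],"fingers": 0.2},
  {"dp": [0,0,0],"delta_rot": [0,0,0],"fingers": 0.2},
])

```text
clock: 8.15
position: [0.4046, -0.2186, 0.1579]
ee_rot: [0.0, -0.143, 0.99, -0.001]
contact_force: [0.6, -5.1, -4.6]
width: 0.0351
gripper_force: 35.8
```

```bash
python3 -c "from h import *;togo(-.121,0,.041,.052)"
```

```text
dp [-0.018  0.001  0.324] rot [-0.02  0.    0.02] F [ 0.6 -5.1 -4.6] t 8.15 q [-0.65  0.24  1.96 -0.    0.93 -2.5 ] w 0.0351
```

Request:
servo_tool([
  {"dp": [-0.017,0,-0.034],"delta_rot": [0,0,0],"fingers": 0.2},
  {"dp": [-0.02,0,-0.031],"delta_rot": [0,0,0],"fingers": 0.2},
  {"dp": [-0.023,0,-0.03],"delta_rot": [0,0,0],"fingers": 0.2},
  {"dp": [-0.005,0,-0.006],"delta_rot": [0,0,0],"fingers": 0.2},
  {"dp": [0,0,0],"delta_rot": [0,0,0],"fingers": 0.2},
])

```text
clock: 8.65
position: [0.4163, -0.2152, 0.1776]
ee_rot: [-0.001, -0.143, 0.99, -0.001]
contact_force: [-0.8, -6.2, -3.1]
width: 0.0355
gripper_force: 35.4
```

```bash
python3 -c "from h import *;togo(-.121,0,.041,.052)"
```

```text
dp [0.042 0.001 0.423] rot [-0.02 -0.02  0.02] F [-0.8 -6.2 -3.1] t 8.65 q [-0.62  0.23  1.92 -0.    0.99 -2.48] w 0.0355
```

Request:
servo_tool([
  {"dp": [-0.008,0,-0.01],"delta_rot": [0,0,0],"fingers": 0.2},
  {"dp": [-0.008,0,-0.01],"delta_rot": [0,0,0],"fingers": 0.2},
  {"dp": [0,0,0],"delta_rot": [0,0,0],"fingers": 0.2},
])

```text
clock: 8.95
position: [0.4194, -0.2143, 0.1814]
ee_rot: [-0.001, -0.143, 0.99, -0.001]
contact_force: [-0.8, -7.3, -5.0]
width: 0.035
gripper_force: 35.4
```

```bash
python3 -c "from h import *;togo(-.121,0,.041,.052)"
```

```text
dp [0.058 0.001 0.442] rot [-0.01 -0.02  0.02] F [-0.8 -7.3 -5. ] t 8.95 q [-0.62  0.23  1.91 -0.    1.01 -2.47] w 0.035
```

Request:
servo_tool([
  {"dp": [-0.01,0,-0.012],"delta_rot": [0,0,0],"fingers": 0.2},
  {"dp": [-0.01,0,-0.012],"delta_rot": [0,0,0],"fingers": 0.2},
  {"dp": [0,0,0],"delta_rot": [0,0,0],"fingers": 0.2},
])

```text
clock: 9.25
position: [0.4223, -0.2134, 0.1846]
ee_rot: [-0.002, -0.143, 0.99, -0.001]
contact_force: [-0.5, -10.2, -12.4]
width: 0.0349
gripper_force: 38.8
```

```bash
python3 -c "
from h import *
togo(-.121,0,.041,.052)
im,d=snap('wrist','w4')"
```

```text
dp [0.072 0.    0.459] rot [-0.01 -0.05  0.02] F [ -0.5 -10.2 -12.4] t 9.25 q [-0.61  0.23  1.9  -0.    1.02 -2.47] w 0.0349
```

View pics/w4.png

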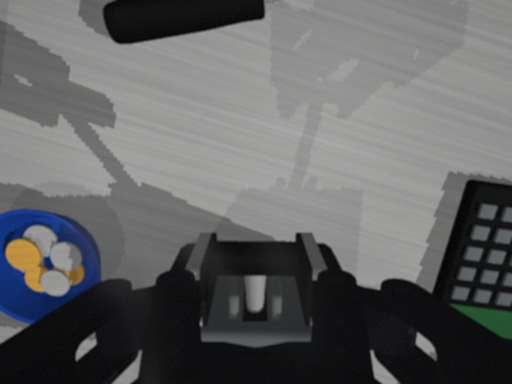

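The bar is still between the pads (around 258,255) and the upward force reached 12 N, so it is at the stop. Ease off and release.

Request:
servo_tool([
  {"dp": [0.014,0,0.016],"delta_rot": [0,0,0],"fingers": 0.2},
  {"dp": [0.008,0,0.008],"delta_rot": [0,0,0],"fingers": 0.2},
  {"dp": [0,0,0],"delta_rot": [0,0,0],"fingers": 0.5},
  {"dp": [0,0,0],"delta_rot": [0,0,0],"fingers": 0.7},
  {"dp": [0,0,0],"delta_rot": [0,0,0],"fingers": 0.7},
])

```text
clock: 9.8
position: [0.4192, -0.2128, 0.1816]
ee_rot: [-0.0, -0.142, 0.99, 0.001]
contact_force: [0.3, 0.3, 0.8]
width: 0.0598
gripper_force: 0.0
```

Request:
servo_tool([
  {"dp": [0,0,0],"delta_rot": [0,0,0],"fingers": 0.7},
  {"dp": [0,0,-0.1],"delta_rot": [0,0,0],"fingers": 0.7},
  {"dp": [0,0,-0.2],"delta_rot": [0,0,0],"fingers": 0.7},
  {"dp": [0,0,-0.2],"delta_rot": [0,0,0],"fingers": 0.7},
  {"dp": [0,0,0],"delta_rot": [0,0,0],"fingers": 0.3},
])

```text
clock: 10.3
position: [0.422, -0.2149, 0.287]
ee_rot: [0.004, -0.142, 0.99, -0.004]
contact_force: [1.2, 0.6, -0.4]
width: 0.0463
gripper_force: 0.0
```

```bash
cat > meas.py <<'E'
from h import *
togo(.125,0,.2,.073)
snap('wrist','w5');W,im,d=wcloud('w5')
g=im.astype(int).sum(2);L=W-C;x,y,z=L@XP,L@YP,L[...,2]
b=(g<100)&(d>0)&(x<-.09)&(x>-.16)&(abs(y)<.03)&(z<.15);print(b.sum(),[np.percentile(a[b],[5,50,95]).round(4) for a in(x,y,z)] if b.any() else 0)
bar()
f=np.load('pics/t.npz');L=cloud('top',f['d'])-C;x,y,z=L@XP,L@YP,L[...,2]
m=(abs(y)<.05)&(x>.035)&(x<.13)&(z>.11)&(z<.21);print('guard',m.sum(),[np.percentile(a[m],[2,50,98]).round(4) for a in(x,y,z)] if m.any() else 0)
E
python3 meas.py
```

```text
dp [-1.159  0.006  0.079] rot [-0.09  0.07  0.01] F [ 1.2  0.6 -0.4] t 10.3 q [-0.62  0.13  1.74  0.    1.26 -2.47] w 0.0463
777 [array([-0.1227, -0.1183, -0.1129]), array([-0.0148, -0.0007,  0.0154]), array([0.1194, 0.1228, 0.1243])]
bar 9 -0.09825766932291202 0.028268036162108476 0.28321814150892577
guard 333 [array([0.0586, 0.0811, 0.0964]), array([-0.0386,  0.0018,  0.0401]), array([0.1173, 0.17  , 0.1808])]
```

Lever latched: bar top reads 0.123, so its centre is at 0.118. Now go over and behind the guard with closed fingers.

Request:
servo_tool([
  {"dp": [0,0,-0.06],"delta_rot": [0,0,0],"fingers": 0},
  {"dp": [-0.2,0,0],"delta_rot": [0,0,0],"fingers": 0},
  {"dp": [-0.2,0,0],"delta_rot": [0,0,0],"fingers": 0},
  {"dp": [-0.2,0,0],"delta_rot": [0,0,0],"fingers": 0},
  {"dp": [-0.2,0,0],"delta_rot": [0,0,0],"fingers": 0},
])

```text
clock: 10.9
position: [0.574, -0.1678, 0.2927]
ee_rot: [-0.001, -0.142, 0.99, 0.001]
contact_force: [0.5, -1.3, 0.3]
width: 0.0002
gripper_force: 0.0
```

Request:
servo_tool([
  {"dp": [-0.2,0,0],"delta_rot": [0,0,0],"fingers": 0},
  {"dp": [-0.16,0,0],"delta_rot": [0,0,0],"fingers": 0},
  {"dp": [0,0,0],"delta_rot": [0,0,0],"fingers": 0},
  {"dp": [0,0,0],"delta_rot": [0,0,0],"fingers": 0},
])

```text
clock: 11.3
position: [0.642, -0.1479, 0.2919]
ee_rot: [-0.002, -0.143, 0.99, 0.001]
contact_force: [0.3, -0.3, 0.5]
width: 0.0001
gripper_force: 0.0
```

```bash
python3 - <<'E'
from h import *
togo(.125,0,.157,.073)
for th in np.arange(1.9,-.01,-.1):
    al=th+np.arctan2(26,65);print(round(th,1),'x',round(.05-.07*np.cos(al)+.011*np.sin(th),4),'z',round(.1+.07*np.sin(al),4))
E
```

```text
dp [-0.01  -0.007  0.31 ] rot [ 0.02 -0.03  0.02] F [ 0.3 -0.3  0.5] t 11.3 q [-0.33  0.41  1.33 -0.    1.41 -2.19] w 0.0001
1.9 x 0.106 z 0.1531
1.8 x 0.1008 z 0.1574
1.7 x 0.0951 z 0.1611
1.6 x 0.0889 z 0.1642
1.5 x 0.0823 z 0.1667
1.4 x 0.0754 z 0.1685
1.3 x 0.0683 z 0.1696
1.2 x 0.0609 z 0.17
1.1 x 0.0535 z 0.1697
1.0 x 0.046 z 0.1687
0.9 x 0.0386 z 0.1671
0.8 x 0.0313 z 0.1647
0.7 x 0.0241 z 0.1618
0.6 x 0.0172 z 0.1582
0.5 x 0.0107 z 0.154
0.4 x 0.0045 z 0.1493
0.3 x -0.0012 z 0.144
0.2 x -0.0063 z 0.1384
0.1 x -0.011 z 0.1324
-0.0 x -0.015 z 0.126
```

Request:
servo_tool([
  {"dp": [0,0,0.15],"delta_rot": [0,0,0],"fingers": 0},
  {"dp": [0,0,0.15],"delta_rot": [0,0,0],"fingers": 0},
  {"dp": [0,0,0],"delta_rot": [0,0,0],"fingers": 0},
  {"dp": [0.05,0,0],"delta_rot": [0,0,0],"fingers": 0},
  {"dp": [0.05,0,0],"delta_rot": [0,0,0],"fingers": 0},
])

```text
clock: 11.8
position: [0.623, -0.1546, 0.2357]
ee_rot: [0.002, -0.142, 0.99, -0.001]
contact_force: [1.2, 0.2, 2.2]
width: -0.0002
gripper_force: 0.6
```

Request:
servo_tool([
  {"dp": [0.04,0,-0.015],"delta_rot": [0,0,0],"fingers": 0},
  {"dp": [0.04,0,-0.015],"delta_rot": [0,0,0],"fingers": 0},
  {"dp": [0.04,0,-0.015],"delta_rot": [0,0,0],"fingers": 0},
  {"dp": [0.03,0,-0.012],"delta_rot": [0,0,0],"fingers": 0},
  {"dp": [0,0,0],"delta_rot": [0,0,0],"fingers": 0},
])

```text
clock: 12.3
position: [0.5934, -0.1627, 0.2459]
ee_rot: [0.0, -0.142, 0.99, -0.0]
contact_force: [-0.4, 0.3, 0.0]
width: -0.0002
gripper_force: 0.0
```

```bash
python3 -c "from h import *;togo(.0609,0,.17,.073)"
```

```text
dp [ 0.057 -0.003  0.014] rot [-0.  0.  0.] F [-0.4  0.3  0. ] t 12.3 q [-0.38  0.37  1.51 -0.    1.26 -2.24] w -0.0002
```

Now at tip x ≈ 0.072, z ≈ 0.173. Continue along the arc to about th 0.4.

Request:
servo_tool([
  {"dp": [0.057,0,0.014],"delta_rot": [0,0,0],"fingers": 0},
  {"dp": [0.037,0,0.002],"delta_rot": [0,0,0],"fingers": 0},
  {"dp": [0.037,0,0.005],"delta_rot": [0,0,0],"fingers": 0},
  {"dp": [0.037,0,0.008],"delta_rot": [0,0,0],"fingers": 0},
  {"dp": [0.037,0,0.012],"delta_rot": [0,0,0],"fingers": 0},
])

```text
clock: 12.8
position: [0.5542, -0.1741, 0.2366]
ee_rot: [-0.0, -0.142, 0.99, 0.0]
contact_force: [0.5, -0.1, 0.5]
width: 0.0003
gripper_force: 0.2
```

Request:
servo_tool([
  {"dp": [0.036,0,0.014],"delta_rot": [0,0,0],"fingers": 0},
  {"dp": [0.034,0,0.018],"delta_rot": [0,0,0],"fingers": 0},
  {"dp": [0.033,0,0.021],"delta_rot": [0,0,0],"fingers": 0},
  {"dp": [0.031,0,0.024],"delta_rot": [0,0,0],"fingers": 0},
  {"dp": [0,0,0],"delta_rot": [0,0,0],"fingers": 0},
])

```text
clock: 13.3
position: [0.5277, -0.1814, 0.2205]
ee_rot: [-0.001, -0.142, 0.99, 0.001]
contact_force: [-0.3, 0.5, 0.5]
width: 0.0002
gripper_force: 0.0
```

```bash
python3 -c "from h import *;togo(-.015,0,.126,.073)"
```

```text
dp [ 0.095 -0.006  0.108] rot [ 0.02 -0.02  0.  ] F [-0.3  0.5  0.5] t 13.3 q [-0.46  0.31  1.67 -0.    1.16 -2.31] w 0.0002
```

Request:
servo_tool([
  {"dp": [0.03,0,0.026],"delta_rot": [0,0,0],"fingers": 0},
  {"dp": [0.025,0,0.028],"delta_rot": [0,0,0],"fingers": 0},
  {"dp": [0.022,0,0.03],"delta_rot": [0,0,0],"fingers": 0},
  {"dp": [0.018,0,0.024],"delta_rot": [0,0,0],"fingers": 0},
  {"dp": [0,0,0],"delta_rot": [0,0,0],"fingers": 0},
])

```text
clock: 13.8
position: [0.5106, -0.1869, 0.1998]
ee_rot: [0.0, -0.142, 0.99, 0.0]
contact_force: [-0.2, -0.6, -0.8]
width: -0.0002
gripper_force: 0.0
```

```bash
python3 -c "
from h import *
togo(-.015,0,.126,.073)
im,d=snap('wrist','w6')"
```

```text
dp [ 0.005 -0.003  0.004] rot [0. 0. 0.] F [-0.2 -0.6 -0.8] t 13.8 q [-0.48  0.31  1.73  0.    1.1  -2.33] w -0.0002
```

View pics/w6.png

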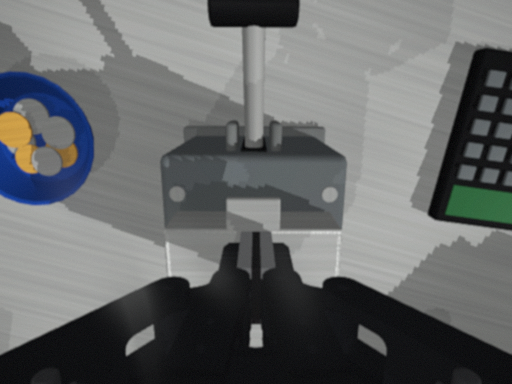

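The guard lies over the button (tab at 253,213) and the lever is still up. Press a little to seat the guard.

Request:
servo_tool([
  {"dp": [0,0,0.01],"delta_rot": [0,0,0],"fingers": 0},
  {"dp": [0,0,0.01],"delta_rot": [0,0,0],"fingers": 0},
  {"dp": [0,0,0],"delta_rot": [0,0,0],"fingers": 0},
])

```text
clock: 14.15
position: [0.5107, -0.1869, 0.1993]
ee_rot: [0.0, -0.142, 0.99, -0.001]
contact_force: [-6.8, 2.6, 22.1]
width: -0.0
gripper_force: 11.1
```

Firmly seated (22 N). Retreat up and check.

Request:
servo_tool([
  {"dp": [0,0,-0.06],"delta_rot": [0,0,0],"fingers": 0},
  {"dp": [0,0,-0.15],"delta_rot": [0,0,0],"fingers": 0},
  {"dp": [0,0,-0.2],"delta_rot": [0,0,0],"fingers": 0},
  {"dp": [-0.2,0,-0.1],"delta_rot": [0,0,0],"fingers": 0},
  {"dp": [0,0,0],"delta_rot": [0,0,0],"fingers": 0},
])

```text
clock: 14.65
position: [0.5542, -0.1757, 0.3015]
ee_rot: [0.005, -0.143, 0.99, -0.002]
contact_force: [-0.5, -0.6, -0.1]
width: -0.0004
gripper_force: 0.0
```

Request:
servo_tool([
  {"dp": [0,0,0],"delta_rot": [0,0,0],"fingers": 0},
  {"dp": [0,0,0],"delta_rot": [0,0,0],"fingers": 0},
])

```text
clock: 14.85
position: [0.5482, -0.1753, 0.2965]
ee_rot: [-0.001, -0.142, 0.99, 0.001]
contact_force: [0.2, 1.4, -0.9]
width: 0.0001
gripper_force: 0.0
```

```bash
python3 - <<'E'
from h import *
togo(0,0,.2,.073)
snap('wrist','w7');W,im,d=wcloud('w7')
g=im.astype(int).sum(2);L=W-C;x,y,z=L@XP,L@YP,L[...,2]
b=(g<100)&(d>0)&(x<-.09)&(x>-.16)&(abs(y)<.03)&(z<.15);print('bar',b.sum(),np.median(z[b]))
for a,e in((-.045,-.035),(-.02,-.01),(-.005,.005),(.02,.03)):
    m=(x>a)&(x<e)&(abs(y)<.01)&(d>0)&(z<.2)
    print(a,m.sum(),np.median(z[m]) if m.any() else 0)
E
```

```text
dp [ 0.127 -0.006  0.118] rot [ 0.02 -0.03  0.01] F [ 0.2  1.4 -0.9] t 14.85 q [-0.43  0.28  1.51 -0.    1.35 -2.29] w 0.0001
bar 0 nan
-0.045 415 0.10074430632225725
-0.02 426 0.12692141538146262
-0.005 401 0.1269003917434506
0.02 355 0.12683347628641153
  return _methods._mean(a, axis=axis, dtype=dtype,
  ret = ret.dtype.type(ret / rcount)
```

View pics/w7.png

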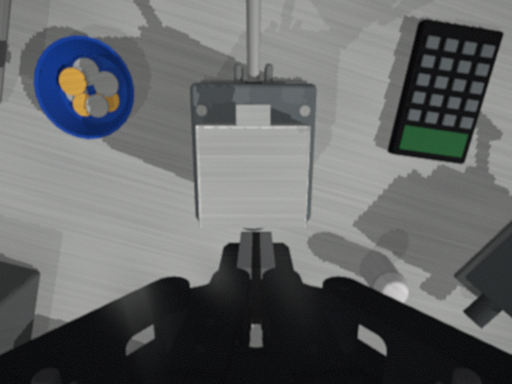

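The guard lies flat and shut at z 0.127, with its tab at (253,112). The lever bar is just out of view at the top, so I'll check it in the fixed views before handing in.

```bash
python3 - <<'E'
from h import *
for n in('scene','top'):
    im,d=snap(n,n+'9');L=cloud(n,d)-C;x,y,z=L@XP,L@YP,L[...,2]
    m=(x<-.1)&(x>-.14)&(abs(y)<.025)&(d>0)&(z>.03)&(z<.2);print(n,m.sum(),np.percentile(z[m],[10,50,90]) if m.any() else 0)
a=cv2.imread('pics/scene0.png');b=cv2.imread('pics/scene9.png');D=cv2.absdiff(a,b).max(2);
cv2.imwrite('pics/f.png',np.vstack([b[120:290,60:340]]*1).repeat(2,0).repeat(2,1))
E
```

```text
scene 85 [0.11209259 0.11859295 0.12311874]
top 76 [0.11298437 0.12057603 0.12414024]
```

View pics/f.png

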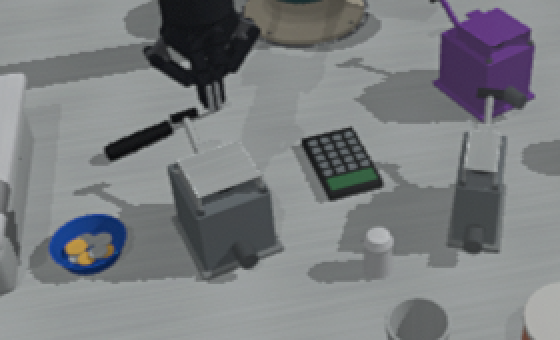

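The final view shows the wide switch's guard shut at (218,168) and its lever up, with the bar at (185,118). The slim switch and the other items are where they were.

```bash
python3 -c "from rig import manip;print(manip.sign_off())"
```

```text
the job is handed in; nothing more can be done
None
```

I tested the wide switch and handed the job in: the button press dropped its lever, the lever is latched back up and the guard is shut, with the slim switch and other items untouched.

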